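# Index the serving stand to its next stop

### The arm

A 7-joint arm with a two-finger parallel gripper is mounted at the origin on the work surface. World frame = base frame: x ahead of the robot, y to its left, z up, the work surface at z = 0. Lengths are in m, angles in rad, forces in N, time in s.
With the tool pointing down it reaches from about 0.35 to 0.9 m from the base axis. Payload 8.1 kg.
Tool frame: the origin (TCP) lies midway between the tips of the shut fingers; the grasp point (between the pads) lies arm.hold_point_z behind it (arm.hold_point_z is the distance from the TCP to the grasp point, in m); z points along the fingers, x is the direction in which the jaws open and shut, and the axes are right-handed (so a half turn about z gives the same grasp; the last joint's range is limited). The gripper opens to 92 mm and grips with 3 to 60 N. Pads are 19 mm wide; open, the fingers measure 130 mm over their backs; the gripper's body (75 mm by 190 mm) begins 47 mm behind the grasp point.
Start: joints at [1.212, 0.434, 0.025, 1.573, -0.012, 1.134, -0.075], TCP at [0.158, -0.605, 0.227] pointing down, gripper open.
Joint ranges: [-2.62, 2.62], [-0.44, 2.09], [-1.27, 1.32], [0.08, 2.57], [-1.32, 4.46], [0.12, 2], [-2.74, 2.74]. Speed limits (rad/s): [2.22, 2.22, 3.01, 3.01, 3.14, 3.14, 3.14].

### API

Orientations are given as a rotation vector (axis times angle).
In Python, from cell import arm gives the robot as it stands.
- The arm moves only by the shell command python3 -m pendant 'ROWS' [FORCE]. ROWS is JSON, a list of rows, each an object with "dp": the shift along the tool's x, y, z in m, a list of three; "rotation": the turn, a rotation vector about the tool's x, y, z in rad, a list of three; "fingers": the closure, from -1 (fully open) to 1 (shut). In form: [{"dp": [x, y, z], "rotation": [rx, ry, rz], "fingers": fingers}, ...]. A call has 1 to 20 rows; each row is the pose to reach, as a shift and turn from the pose measured when the call began, along the tool's axes at that moment; what a row does not reach only later rows make up. A row lasts 1/8 s, in which the tool goes at most 62.5 mm and 10.7 degrees, less where a joint would pass 70% of its speed; a pose out of reach is approached as far as the arm can. A call with a gripper value outside its range is refused whole. The fingers move at their own pace and stop on an object; FORCE is the grip in N (left out, the last holds). Time passes only in rows, so rows that repeat a pose let the fingers close. It gives the time, the measured TCP pose, the force and the opening at its end, in the units of the state.
- arm.observe(): the state, without advancing time (a new reading comes with each control period).
- arm.get_image(name): name is "scene" or "top" or "wrist"; returns the picture (384x512x3 uint8, blue, green, red); there is no depth.
- arm.camera_params(name): a dict with "camera_matrix" (3x3 intrinsics, pixels), "k1" (the pictures are not rectified: a ray, as slopes to the right and down, at radius r is drawn at 1 + k1 r^2 times it, then the intrinsics apply), "rvec" (rotation vector, rad) and "tvec" (3), from world to camera coordinates, as OpenCV has them. Camera axes: x right, y down, z forward; pixel columns grow to the right and rows downward; lengths in m; the calibration is good to about 2 mm. A picture is of the moment at which its call begins: read the wrist's pose just before it. camera_params takes no time and is no camera call; for the wrist camera it gives the pose at the moment of the call.
- arm.sign_off(): hands the job in, once; it reports no verdict.
The state is a dict: "clock": time; "joints": joint angles; "dq": joint speeds; "joint_efforts": joint torques, N m; "position": TCP position; "ee_rot": TCP orientation; "force": force on the tool from outside, world axes, zero at the start; "ft_torque": the same for the moment, N m; "width": opening from 0.0 (shut) to 1.0 (fully open).
Only numpy, scipy, OpenCV 4.12 (cv2) and the standard library are available. Lean on these libraries where they do the work, as an engineer would, in place of code of your own. Each camera call takes 0.05 s, during which the arm holds its last target.

### The job

Bring the sauce pot round to the next guest: pull up the sprung knob of the serving stand, turn the stand anticlockwise (seen from above) to the next hole only, and let the pin drop fully home there so that the stand is locked again. Do it gently: never force the pin sideways, keep the pot standing in its place on the stand and leave the other tableware alone, then let go.

Things in the scene. Friction and masses are not known exactly. Their poses are not given: they have to be found in the camera images.
- knob (a point): grip point on the axis of the upright steel pull knob, a plain ribbed cylinder 26 mm in diameter and 38 mm tall; the point is 22 mm above the knob's underside and 16 mm below its top. Pin home, the point is 88 mm above the table, with 24 mm from it down to a 22 mm wide bushing below the knob. The knob stands 155 mm from the stand's axis, on a tab at the platter's rim
- plunger (a joint): how far the knob with its pin is pulled up, m: 0 = pin fully home (tip 9 mm deep in a hole), 0.009 = tip rides on the index plate, above about 0.010 = clear of the plate, 0.018 = end of travel. A spring pulls it down with 7.5 N at 0 and 300 N/m more as it rises (10.2 N at 0.009, 12 N at 0.015); let go, it goes down at up to about 0.4 m/s, damped
- platter (a joint): angle of the turning platter, rad: 0 = the starting hole; grows anticlockwise seen from above; stops at 1.12. Next hole: somewhere from 0.41 to 0.69 (the grey sector plate carrying it is clamped on by eye, so its place must be seen or felt; the smaller dark dots nearer the axis are only screws). The hole after that, not wanted: 0.42 beyond the next hole. Friction about 0.15 N m, and about 1.5 N on the pin when it rides on the plate
- pin_rod: the steel index pin under the knob, 10 mm in diameter, its last 2 mm tapering to 7 mm; the holes are 12 mm wide along the pin's path. Origin: underside of the knob, 45 mm above the pin's tip. More than 25 N on this pin counts as forcing it; letting it spring down onto the plate or into a hole does not
- stand_axis (a point): centre of the platter's top, on the turning axis, 62 mm above the table; z is up and x points, level, to the starting hole. The stand is a round serving turntable, fixed: steel foot 356 mm across, 20 mm high; wooden platter 260 mm across, top at 62 mm. Index plate round the rim at pin radius 155 mm, top at 30 mm
- sauce_pot: white lidded sauce pot, 68 mm wide, 70 mm high, about 0.3 kg, standing loose on the platter opposite the knob; origin: centre of its underside
- pot_place (a point): the pot's nominal place on the platter's top, 60 mm from the axis on the side opposite the knob; turns with the platter
- wine_glass: bystander: stemmed wine glass, 72 mm wide, 185 mm high; origin: centre of its underside
- tumbler: bystander: straight glass, 62 mm wide, 100 mm high; origin: centre of its underside
- side_plate: bystander: white side plate, 170 mm wide, 18 mm high; origin: centre of its underside

How it is judged:
On the way, in this order (a step that is already met when the one before it is completed fails the run):
1. the pin is pulled clear while the stand is still at its starting hole (value of joint plunger above 0.0095 m and value of joint platter below 0.12 rad), for 0.1 s.
2. the stand is turned on, the pin out (value of joint platter above 0.2 rad and value of joint plunger above 0.007 m), for 0.1 s.
3. the pin is home in the next hole (value of joint platter between 0.39 and 0.71 rad and value of joint plunger below 0.002 m), for 0.2 s.
At the end, for the whole second after the job is handed in: the pin is fully home (within 2 mm) in the next hole, platter angle 0.39 to 0.71 rad; the sauce pot stands upright and still within 35 mm of its nominal place on the platter (all of step 3 and distance between sauce_pot and pot_place below 0.035 m and angle between sauce_pot's own z axis and vertical below 0.15 rad and linear speed of sauce_pot below 0.02 m/s); the robot touches nothing.
It fails at once if the index pin is loaded with more than 25 N (contact force between pin_rod and anything else above 25 N).
It fails at once if the stand is turned past the next hole (value of joint platter above 0.78 rad).
It fails at once if the sauce pot is tipped (angle between sauce_pot's own z axis and vertical above 0.3 rad).
It fails at once if the other tableware is moved (distance of any of wine_glass, tumbler, side_plate from where it was at the start of the episode above 0.02 m).
It also fails if it takes over 64 s, if anything falls off the work surface, if the arm or the gripper's body presses on something with over 40 N, if the wrist force passes 120 N, or if a joint passes its speed limit or range.

## Working session

There is one attempt and no reset: what is moved stays moved. The work goes in short steps, Python scripts to look and compute and a shell command to move; the robot and the scene stay as the last step left them, time stands still between calls to the robot, and variables do not carry over. Pictures are saved under pics/ and viewed, and the job is handed in when it is done.

```bash
mkdir -p pics; ls; python3 - <<'E'
from cell import arm
import cv2
s=arm.observe(); print({k:(v if isinstance(v,float) else [round(float(x),3) for x in v]) for k,v in s.items()}, arm.hold_point_z)
for n in ["scene","top","wrist"]:
    p=arm.camera_params(n); print(n,p)
    cv2.imwrite(f"pics/{n}0.png",arm.get_image(n))
E
```

```text
pics
{'clock': 0.0, 'joints': [1.212, 0.435, 0.025, 1.574, -0.012, 1.134, -0.075], 'dq': [0.001, -0.0, 0.0, -0.0, -0.001, -0.001, 0.0], 'joint_efforts': [0.0, -66.787, 0.985, -31.447, -0.061, 0.043, 0.0], 'position': [0.158, -0.604, 0.226], 'ee_rot': [-2.486, 1.919, 0.002], 'force': [-0.289, -0.243, 0.16], 'ft_torque': [0.03, 0.012, 0.028], 'width': 0.9988001205712119} 0.0188
scene {'camera_matrix': array([[451.81871347,   0.        , 261.26178752],
       [  0.        , 451.81871347, 190.53100739],
       [  0.        ,   0.        ,   1.        ]]), 'k1': -0.13399087513156896, 'rvec': array([ 1.65256068,  2.19198578, -0.60287172]), 'tvec': array([ 0.10818725, -0.3978505 ,  1.54219053])}
top {'camera_matrix': array([[388.14948561,   0.        , 250.85529519],
       [  0.        , 388.14948561, 194.79201367],
       [  0.        ,   0.        ,   1.        ]]), 'k1': -0.09165562834458901, 'rvec': array([ 2.20040651, -2.15784381,  0.05677872]), 'tvec': array([0.05173266, 0.56401193, 1.40755546])}
wrist {'camera_matrix': array([[338.00972733,   0.        , 249.50365345],
       [  0.        , 338.00972733, 186.05230613],
       [  0.        ,   0.        ,   1.        ]]), 'k1': -0.026009435483703762, 'rvec': array([-2.28603661,  1.76505017,  0.27224067]), 'tvec': array([-0.62407801, -0.03635487,  0.39165312])}
```

View pics/scene0.png

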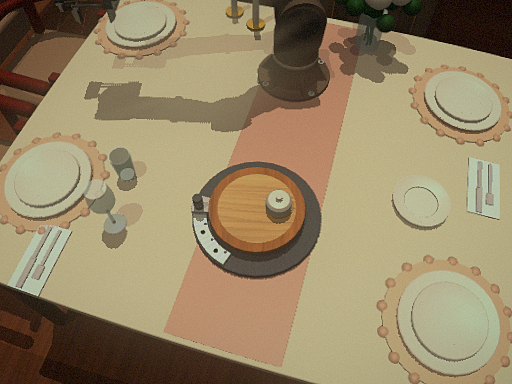

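View pics/top0.png

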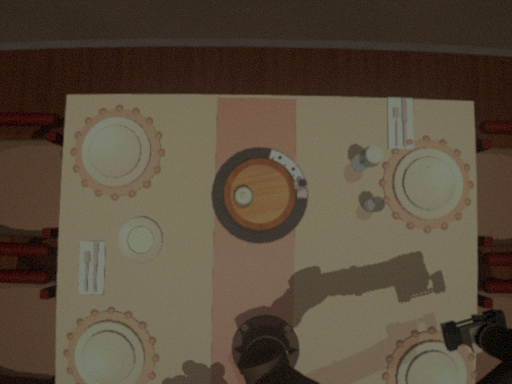

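View pics/wrist0.png

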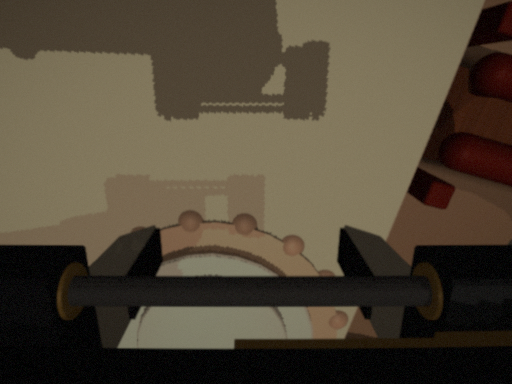

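Top view: the stand's axis is near (260,195), the knob near (301,185) and the sector plate up and left of it, with the arm at the lower right. I'll zoom in and write helpers next.

```bash
cat > h.py <<'E'
import numpy as np, cv2
from cell import arm
def cam(n):
    p=arm.camera_params(n); K=p["camera_matrix"]; R=cv2.Rodrigues(np.array(p["rvec"]))[0]; t=np.array(p["tvec"]).ravel()
    return K,p["k1"],R,t
def ray(c,u,v):
    K,k1,R,t=c
    n=cv2.undistortPoints(np.array([[[u,v]]],float),K,np.array([k1,0,0,0.]))[0,0]
    d=R.T@np.array([n[0],n[1],1]); return -R.T@t, d/np.linalg.norm(d)
def plane(c,u,v,z):
    o,d=ray(c,u,v); return o+d*(z-o[2])/d[2]
def proj(c,P):
    K,k1,R,t=c
    return cv2.projectPoints(np.array(P,float).reshape(-1,1,3),cv2.Rodrigues(R)[0],t,K,np.array([k1,0,0,0.]))[0][:,0]
def two(c1,p1,c2,p2):
    o1,d1=ray(c1,*p1);o2,d2=ray(c2,*p2)
    A=np.array([d1,-d2]).T; s=np.linalg.lstsq(A,o2-o1,rcond=None)[0]
    a=o1+s[0]*d1;b=o2+s[1]*d2; return (a+b)/2,np.linalg.norm(a-b)
def st():
    s=arm.observe(); print({k:(round(float(s[k]),3) if k in('clock','width') else [round(float(x),4) for x in s[k]]) for k in('clock','position','ee_rot','force','ft_torque','width','joints')}); return s
E
python3 - <<'E'
import cv2
for n,(x0,x1,y0,y1) in {"top":(205,315,140,250),"scene":(180,330,155,280)}.items():
    im=cv2.imread(f"pics/{n}0.png")[y0:y1,x0:x1]
    cv2.imwrite(f"pics/{n}0z.png",cv2.convertScaleAbs(cv2.resize(im,None,fx=4.5 if n=="scene" else 5,fy=4.5 if n=="scene" else 5,interpolation=cv2.INTER_CUBIC),alpha=1.6))
E
```

```text
(no output)
```

View pics/top0z.png

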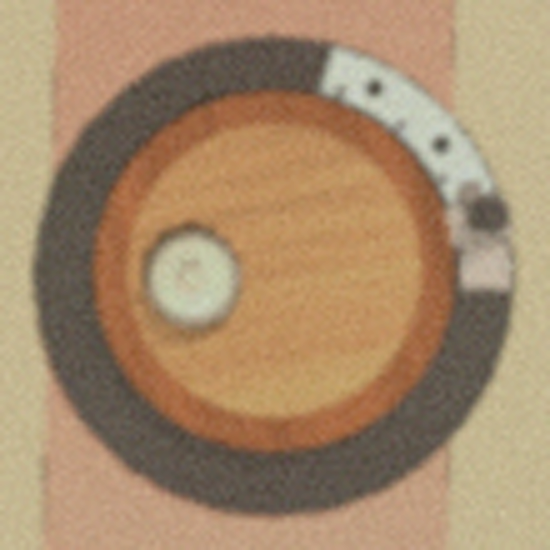

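View pics/scene0z.png

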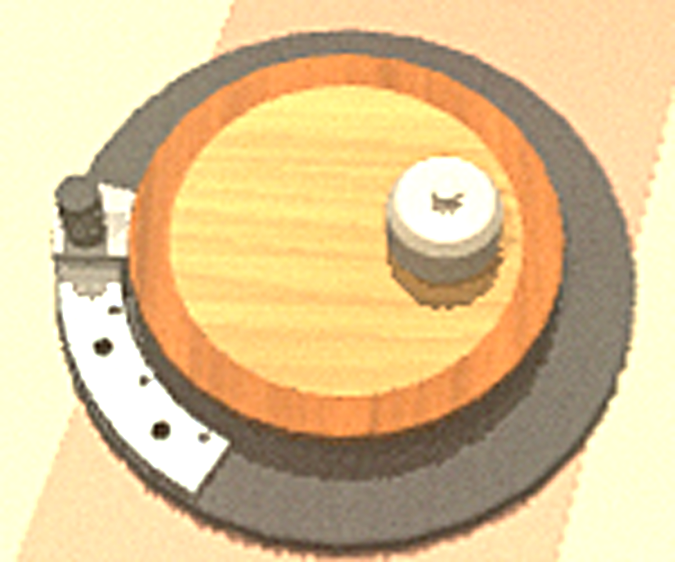

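Zoomed, the two large holes sit at top-zoom (441,144) and (374,88), and scene-zoom (103,346) and (161,430). The knob top is at top-zoom (487,213) and scene-zoom (79,188).

```bash
python3 - <<'E'
from h import *
ct,cs=cam("top"),cam("scene")
T=lambda u,v:((u+.5)/5+205-.5,(v+.5)/5+140-.5); S=lambda u,v:((u+.5)/4.5+180-.5,(v+.5)/4.5+155-.5)
# platter rim by hue mask
C=[]
for n,c,box in(("top",ct,(205,315,140,250)),("scene",cs,(180,330,155,280))):
    im=cv2.imread(f"pics/{n}0.png"); hsv=cv2.cvtColor(cv2.GaussianBlur(im,(3,3),0),cv2.COLOR_BGR2HSV)
    m=((hsv[...,0]<22)&(hsv[...,1]>120)&(hsv[...,2]>50)).astype(np.uint8)
    mm=np.zeros_like(m);x0,x1,y0,y1=box;mm[y0:y1,x0:x1]=m[y0:y1,x0:x1]
    k=max(cv2.findContours(mm,cv2.RETR_EXTERNAL,cv2.CHAIN_APPROX_NONE)[0],key=cv2.contourArea)
    h=cv2.convexHull(k)[:,0]
    P=np.array([plane(c,*p,0.062)[:2] for p in h])
    A=np.c_[2*P,np.ones(len(P))];s=np.linalg.lstsq(A,(P**2).sum(1),rcond=None)[0]
    print(n,"centre",s[:2],"r",np.sqrt(s[2]+s[0]**2+s[1]**2)); C.append(s[:2])
    # foot
C0=C[0]
def show(l,pt,ps,z):
    a,e=two(ct,T(*pt),cs,S(*ps)); print(l,"tri",a.round(4),"gap",e.round(4)," planes",plane(ct,*T(*pt),z).round(4),plane(cs,*S(*ps),z).round(4)); return a
pts={}
pts['knobtop']=show("knobtop",(487,211),(79,188),.104)
for n,a,b in(("h1",(441,144),(103,346)),("h2",(374,88),(161,430))): pts[n]=show(n,a,b,.030)
pts['potlid']=show("lid",(190,272),(446,200),.132)
for nm,C0 in(("top",C[0]),("scene",C[1])):
  for n,p in pts.items(): d=p[:2]-C0; print(nm,n,"r",np.hypot(*d).round(4),"ang",np.arctan2(d[1],d[0]).round(4))
# bystanders rough
for n,u,v in(("wine foot",115,224),("tumbler base",127,175)): print(n,plane(cs,u,v,0).round(3))
E
```

```text
top centre [0.56474701 0.03290517] r 0.1281865495082845
scene centre [0.56734446 0.03449428] r 0.13004113669810088
knobtop tri [ 0.6048 -0.1138  0.1113] gap 0.0008  planes [ 0.6057 -0.115   0.104 ] [ 0.6009 -0.1156  0.104 ]
h1 tri [ 0.6615 -0.0882  0.0319] gap 0.0018  planes [ 0.6621 -0.0893  0.03  ] [ 0.6605 -0.0879  0.03  ]
h2 tri [ 0.7023 -0.0386  0.0301] gap 0.0021  planes [ 0.7026 -0.0396  0.03  ] [ 0.702  -0.0375  0.03  ]
lid tri [0.5582 0.0903 0.1182] gap 0.0017  planes [0.5574 0.0889 0.132 ] [0.5658 0.0926 0.132 ]
top knobtop r 0.152 ang -1.3043
top h1 r 0.1551 ang -0.8966
top h2 r 0.155 ang -0.4791
top potlid r 0.0578 ang 1.6846
scene knobtop r 0.1529 ang -1.3235
scene h1 r 0.1547 ang -0.9162
scene h2 r 0.1535 ang -0.4961
scene potlid r 0.0565 ang 1.7334
wine foot [ 0.695 -0.339  0.   ]
tumbler base [ 0.536 -0.375  0.   ]
```

```bash
cat >> h.py <<'E'
def todp(Pw,ang=None):
    s=arm.observe(); R=cv2.Rodrigues(np.array(s["ee_rot"]))[0]; dp=R.T@(np.array(Pw)-np.array(s["position"]))
    out=[dp.round(4)]
    if ang is not None: # tool x to world angle ang, z down
        X=np.array([np.cos(ang),np.sin(ang),0]);Z=np.array([0,0,-1.]);Rd=np.array([X,np.cross(Z,X),Z]).T
        out.append(cv2.Rodrigues(R.T@Rd)[0].ravel().round(4))
    return out
E
python3 - <<'E'
from h import *
s=arm.observe();R=cv2.Rodrigues(np.array(s["ee_rot"]))[0]
K,k1,Rc,t=cam("wrist");o=-Rc.T@t
print("cam in tool",(R.T@(o-s["position"])).round(4)); print("cam z axis in tool",(R.T@Rc[2]).round(3),"cam x in tool",(R.T@Rc[0]).round(3))
print(todp([0.158,-0.604,0.36])); print(todp([0.60,-0.20,0.30],0.256));print(todp([0.605,-0.114,0.30],0.256))
E
```

```text
cam in tool [-0.0004 -0.0829 -0.158 ]
cam z axis in tool [0.001 0.3   0.954] cam x in tool [ 1.     0.    -0.001]
[array([-5.000e-04, -1.000e-04, -1.339e-01])]
[array([-0.2795, -0.5299, -0.0736]), array([-8.0000e-04,  1.0000e-03, -1.5711e+00])]
[array([-0.3614, -0.5565, -0.0735]), array([-8.0000e-04,  1.0000e-03, -1.5711e+00])]
```

```bash
python3 -c "
from h import *
print(todp([0.622,-0.172,0.29],0.256))"
```

```text
[array([-0.301 , -0.5583, -0.0636]), array([-8.0000e-04,  1.0000e-03, -1.5711e+00])]
```

```bash
python3 -m pendant '[{"dp":[-0.01,-0.02,-0.05],"rotation":[0,0,-0.1],"fingers":-1},{"dp":[-0.04,-0.07,-0.08],"rotation":[0,0,-0.25],"fingers":-1},{"dp":[-0.07,-0.12,-0.08],"rotation":[0,0,-0.4],"fingers":-1},{"dp":[-0.1,-0.17,-0.08],"rotation":[0,0,-0.55],"fingers":-1},{"dp":[-0.13,-0.22,-0.08],"rotation":[0,0,-0.7],"fingers":-1},{"dp":[-0.16,-0.28,-0.08],"rotation":[0,0,-0.85],"fingers":-1},{"dp":[-0.19,-0.34,-0.08],"rotation":[0,0,-1.0],"fingers":-1},{"dp":[-0.22,-0.4,-0.08],"rotation":[0,0,-1.15],"fingers":-1},{"dp":[-0.25,-0.45,-0.08],"rotation":[0,0,-1.3],"fingers":-1},{"dp":[-0.28,-0.51,-0.07],"rotation":[0,0,-1.45],"fingers":-1},{"dp":[-0.301,-0.558,-0.064],"rotation":[0,0,-1.571],"fingers":-1},{"dp":[-0.301,-0.558,-0.064],"rotation":[0,0,-1.571],"fingers":-1},{"dp":[-0.301,-0.558,-0.064],"rotation":[0,0,-1.571],"fingers":-1},{"dp":[-0.301,-0.558,-0.064],"rotation":[0,0,-1.571],"fingers":-1}]'
python3 - <<'E'
from h import *
st()
np.save("pics/w1.npy",np.array([cam("wrist")],dtype=object),allow_pickle=True)
cv2.imwrite("pics/w1.png",arm.get_image("wrist"))
E
```

```text
clock: 1.9
position: [0.6209, -0.1738, 0.2906]
ee_rot: [-3.116, -0.397, 0.001]
force: [-0.5, -0.3, 0.5]
width: 1.001
{'clock': 1.9, 'position': [0.6209, -0.1738, 0.2906], 'ee_rot': [-3.1163, -0.3967, 0.0012], 'force': [-0.5163, -0.2718, 0.4765], 'ft_torque': [-0.0426, -0.1001, -0.0068], 'width': 1.001, 'joints': [0.4974, 0.476, -0.482, 1.3918, 0.2206, 1.3278, 0.2613]}
```

View pics/w1.png

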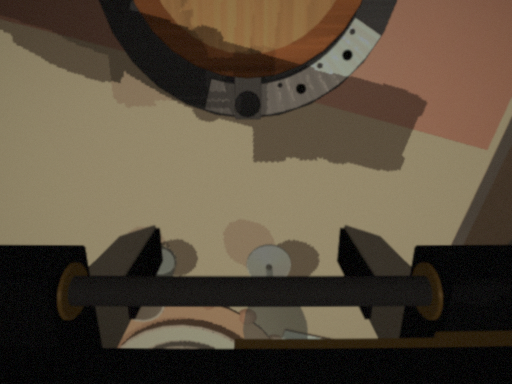

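The wrist view shows the knob at (248,104) and holes at (301,88) and (347,55); the platter rim is at the top and the wine glass foot near (268,262). I'll zoom in to refine.

```bash
python3 - <<'E'
import cv2
im=cv2.imread("pics/w1.png")[30:130,200:360]
cv2.imwrite("pics/w1z.png",cv2.convertScaleAbs(cv2.resize(im,None,fx=5,fy=5,interpolation=cv2.INTER_CUBIC),alpha=1.8))
E
```

```text
(no output)
```

View pics/w1z.png

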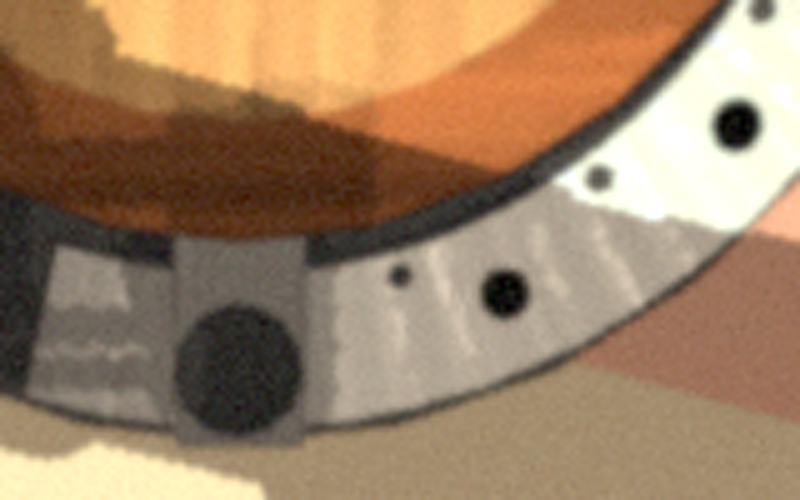

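```bash
python3 - <<'E'
from h import *
c=tuple(np.load("pics/w1.npy",allow_pickle=True)[0]); ct,cs=cam("top"),cam("scene")
W=lambda u,v:((u+.5)/5+200-.5,(v+.5)/5+30-.5)
T=lambda u,v:((u+.5)/5+205-.5,(v+.5)/5+140-.5); S=lambda u,v:((u+.5)/4.5+180-.5,(v+.5)/4.5+155-.5)
def multi(obs):
    A=np.zeros((3,3));b=np.zeros(3)
    for cc,p in obs:
        o,d=ray(cc,*p);M=np.eye(3)-np.outer(d,d);A+=M;b+=M@o
    return np.linalg.solve(A,b)
for n,w,t,s,z in(("knob",(238,369),(487,211),(79,188),.104),("h1",(505,293),(441,144),(103,346),.03),("h2",(737,125),(374,88),(161,430),.03)):
    P=multi([(c,W(*w)),(ct,T(*t)),(cs,S(*s))]); print(n,"3view",P.round(4),"w+scene",two(c,W(*w),cs,S(*s))[0].round(4),"w+top",two(c,W(*w),ct,T(*t))[0].round(4),"wrist plane",plane(c,*W(*w),z).round(4))
    for C0 in((.5647,.0329),(.5673,.0345),(.566,.0337)):
        q=plane(c,*W(*w),z)[:2]-C0; print("   r",np.hypot(*q).round(4),"ang",np.arctan2(q[1],q[0]).round(4))
h1=plane(c,*W(505,293),.03)[:2];h2=plane(c,*W(737,125),.03)[:2];k=plane(c,*W(238,369),.104)[:2]
from scipy.optimize import least_squares
f=least_squares(lambda x:[np.hypot(*(p-x))-.155 for p in(k,h1,h2)],[.566,.034]);print("axis from 3",f.x,f.fun)
a=[np.arctan2(*(p-f.x)[::-1]) for p in(k,h1,h2)];print(a,np.diff(a))
print("wine foot",plane(c,268,262,0))
E
```

```text
knob 3view [ 0.6047 -0.1147  0.1105] w+scene [ 0.6043 -0.115   0.1097] w+top [ 0.6053 -0.1158  0.1038] wrist plane [ 0.6049 -0.1165  0.104 ]
   r 0.1547 ang -1.3079
   r 0.1556 ang -1.3267
   r 0.1551 ang -1.3173
h1 3view [ 0.6619 -0.0881  0.0327] w+scene [ 0.6621 -0.0876  0.033 ] w+top [ 0.6608 -0.0882  0.0415] wrist plane [ 0.6628 -0.0881  0.03  ]
   r 0.1557 ang -0.8897
   r 0.1554 ang -0.9092
   r 0.1555 ang -0.8994
h2 3view [ 0.7029 -0.0384  0.0315] w+scene [ 0.7032 -0.0378  0.0319] w+top [ 0.7016 -0.0392  0.0383] wrist plane [ 0.704  -0.0383  0.03  ]
   r 0.1564 ang -0.4723
   r 0.1549 ang -0.4892
   r 0.1556 ang -0.4807
axis from 3 [0.56678656 0.03371564] [-4.02821918e-05  7.34480294e-05 -4.01410540e-05]
[np.float64(-1.3222534974519584), np.float64(-0.903472427409025), np.float64(-0.4831279696394306)] [0.41878107 0.42034446]
wine foot [ 6.93468332e-01 -3.39550838e-01  5.55111512e-17]
```

Three views agree: the axis is at (0.5668, 0.0337), the knob at (0.605, -0.1165) at angle -1.322, and the next hole is about +0.419 rad on. Next I'll move above the knob with the jaws tangential.

```bash
python3 -c "
from h import *
print(todp([0.605,-0.1163,0.17],0.249))"
```

```text
[array([-0.0009, -0.0597,  0.1208]), array([-0.0001,  0.0004,  0.0041])]
```

```bash
python3 -m pendant '[{"dp":[-0.001,-0.02,0.03],"rotation":[0,0,0.004],"fingers":-1},{"dp":[-0.001,-0.04,0.06],"rotation":[0,0,0.004],"fingers":-1},{"dp":[-0.001,-0.06,0.09],"rotation":[0,0,0.004],"fingers":-1},{"dp":[-0.001,-0.06,0.12],"rotation":[0,0,0.004],"fingers":-1},{"dp":[-0.001,-0.06,0.121],"rotation":[0,0,0.004],"fingers":-1},{"dp":[-0.001,-0.06,0.121],"rotation":[0,0,0.004],"fingers":-1}]'
python3 - <<'E'
from h import *
st()
c=cam("wrist")
cv2.imwrite("pics/w2.png",arm.get_image("wrist"))
print(proj(c,[[.605,-.1165,.104],[.605,-.1165,.066]])); print(todp([0.605,-0.1163,0.071],0.249))
E
```

```text
clock: 2.7
position: [0.6052, -0.1171, 0.1711]
ee_rot: [3.117, 0.388, 0.001]
force: [-0.2, -0.6, -0.7]
width: 1.003
{'clock': 2.7, 'position': [0.6052, -0.1171, 0.1711], 'ee_rot': [3.1169, 0.3875, 0.0013], 'force': [-0.2099, -0.6287, -0.6674], 'ft_torque': [-0.0268, -0.1635, 0.008], 'width': 1.003, 'joints': [0.4306, 0.5189, -0.4817, 1.6339, 0.2681, 1.054, 0.1173]}
[[247.29169602 199.95067189]
 [247.58100782 184.08463647]]
[array([-0.0006, -0.0008,  0.1004]), array([ 0.001 , -0.0016, -0.0013])]
```

View pics/w2.png

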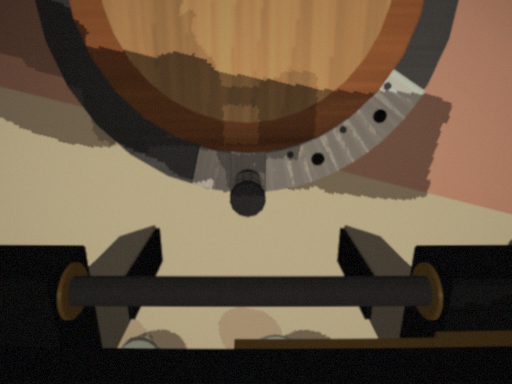

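The knob top appears at (248,197), against a predicted (247,200). I'll use this second wrist view to refine the knob's height and the hole angle.

```bash
python3 - <<'E'
from h import *
im=cv2.imread("pics/w2.png");g=cv2.cvtColor(im,cv2.COLOR_BGR2GRAY)
cv2.imwrite("pics/w2z.png",cv2.convertScaleAbs(cv2.resize(im[95:225,200:400],None,fx=4,fy=4,interpolation=cv2.INTER_CUBIC),alpha=2))
c=cam("wrist");c1=tuple(np.load("pics/w1.npy",allow_pickle=True)[0])
def cen(u,v,r=9):
    p=g[v-r:v+r+1,u-r:u+r+1].astype(float); w=np.clip(np.median(p)*.6-p,0,None); Y,X=np.mgrid[-r:r+1,-r:r+1]; return u+(w*X).sum()/w.sum(),v+(w*Y).sum()/w.sum()
A=np.array([.5668,.0337])
for n,(u,v) in(("h1",(317,159)),("h2",(380,116))):
    q=cen(u,v);P=plane(c,*q,.03);d=P[:2]-A;print(n,np.round(q,2),P.round(4),np.hypot(*d).round(4),np.arctan2(d[1],d[0]).round(4))
print("knob 2 wrist views",two(c,(247.5,197.0),c1,((238.5)/5+199.5,(369.5)/5+29.5)), plane(c,247.5,197,.104))
E
```

```text
h1 [317.38 158.52] [ 0.6634 -0.0882  0.03  ] 0.1556 -0.9005
h2 [379.53 115.6 ] [ 0.7047 -0.0381  0.03  ] 0.1555 -0.4797
knob 2 wrist views (array([ 0.60529887, -0.11687702,  0.09653695]), np.float64(0.0006855392467673614)) [ 0.60502637 -0.11423503  0.104     ]
```

View pics/w2z.png

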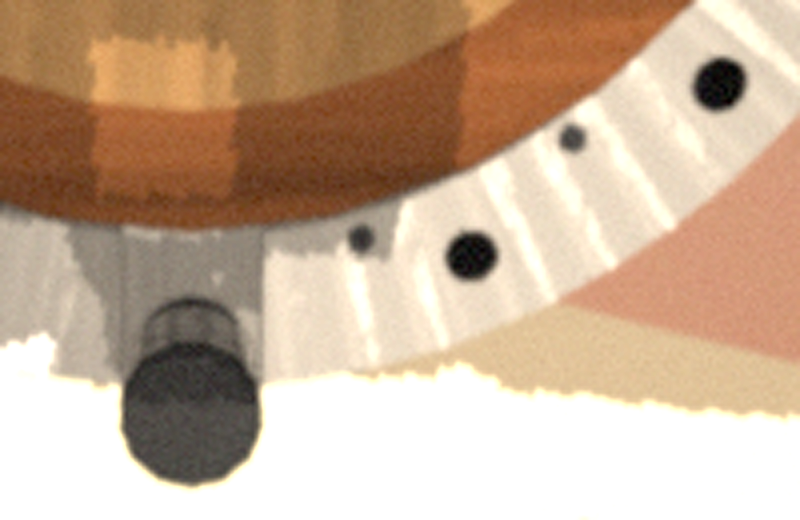

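The top of the knob is centred at about (247.4,198), so the knob stands at (0.605, -0.1155). The hole offset again comes out at about 0.42. Descending now.

```bash
python3 -m pendant '[{"dp":[-0.0003,-0.001,0.03],"rotation":[0,0,0],"fingers":-1},{"dp":[-0.0003,-0.001,0.06],"rotation":[0,0,0],"fingers":-0.6},{"dp":[-0.0003,-0.001,0.085],"rotation":[0,0,0],"fingers":-0.4},{"dp":[-0.0003,-0.001,0.099],"rotation":[0,0,0],"fingers":-0.2},{"dp":[-0.0003,-0.001,0.099],"rotation":[0,0,0],"fingers":0},{"dp":[-0.0003,-0.001,0.099],"rotation":[0,0,0],"fingers":0}]' 5
python3 - <<'E'
from h import *
st();c=cam("wrist")
cv2.imwrite("pics/w3.png",cv2.convertScaleAbs(arm.get_image("wrist"),alpha=1.8))
print(todp([0.605,-0.1163,0.071],0.249))
E
```

```text
clock: 3.5
position: [0.6062, -0.1161, 0.0737]
ee_rot: [3.116, 0.388, 0.006]
force: [-0.5, 0.2, 0.1]
width: 0.519
{'clock': 3.5, 'position': [0.6062, -0.1161, 0.0737], 'ee_rot': [3.1164, 0.3877, 0.0056], 'force': [-0.51, 0.1773, 0.0811], 'ft_torque': [-0.029, -0.0777, 0.003], 'width': 0.519, 'joints': [0.4014, 0.6226, -0.4439, 1.728, 0.3366, 0.8633, 0.0576]}
[array([-0.0012, -0.0001,  0.0027]), array([ 0.0017, -0.0035, -0.0014])]
```

View pics/w3.png

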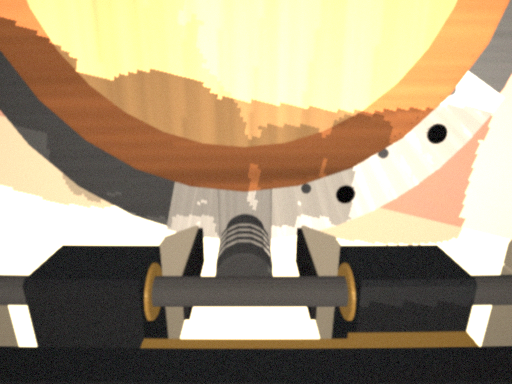

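The knob sits between the jaws at about column 245, against a jaw centre of 250, so it needs a shift of about 1 mm. I'll shift and then close softly.

```bash
python3 -m pendant '[{"dp":[-0.0012,0,0.002],"rotation":[0,0,0],"fingers":0.2},{"dp":[-0.0012,0,0.002],"rotation":[0,0,0],"fingers":0.3},{"dp":[-0.0012,0,0.002],"rotation":[0,0,0],"fingers":0.34}]' 5
python3 - <<'E'
from h import *
st();cv2.imwrite("pics/w4.png",cv2.convertScaleAbs(arm.get_image("wrist")[180:330,130:370],alpha=1.8)); print(todp([0.605,-0.1163,0.071],0.249))
E
```

```text
clock: 3.92
position: [0.6051, -0.1164, 0.0719]
ee_rot: [3.116, 0.388, 0.006]
force: [0.2, 1.0, 0.9]
width: 0.334
{'clock': 3.925, 'position': [0.6051, -0.1164, 0.0719], 'ee_rot': [3.1162, 0.3877, 0.0061], 'force': [0.2463, 1.031, 0.8785], 'ft_torque': [-0.0282, -0.1834, -0.0101], 'width': 0.334, 'joints': [0.4019, 0.6232, -0.4431, 1.7324, 0.338, 0.8581, 0.0567]}
[array([ 0.    , -0.0001,  0.0008]), array([ 0.0018, -0.0035, -0.0015])]
```

View pics/w4.png

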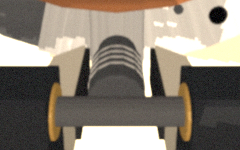

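The knob looks centred in the jaws now. Closing at 5 N.

```bash
python3 -m pendant '[{"dp":[0,0,0],"rotation":[0,0,0],"fingers":0.42},{"dp":[0,0,0],"rotation":[0,0,0],"fingers":0.46},{"dp":[0,0,0],"rotation":[0,0,0],"fingers":0.5},{"dp":[0,0,0],"rotation":[0,0,0],"fingers":0.6}]' 5
python3 - <<'E'
from h import *
st()
E
```

```text
clock: 4.47
position: [0.6048, -0.1165, 0.0718]
ee_rot: [3.116, 0.388, 0.005]
force: [-2.1, -0.3, 1.4]
width: 0.283
{'clock': 4.475, 'position': [0.6048, -0.1165, 0.0718], 'ee_rot': [3.1162, 0.3876, 0.0053], 'force': [-2.0876, -0.3305, 1.4058], 'ft_torque': [-0.1791, 0.3846, 0.0568], 'width': 0.283, 'joints': [0.4019, 0.6232, -0.4429, 1.7326, 0.3381, 0.8583, 0.0568]}
```

```bash
python3 -m pendant '[{"dp":[0,0,0],"rotation":[0,0,0],"fingers":1},{"dp":[0,0,0],"rotation":[0,0,0],"fingers":1},{"dp":[0,0,0],"rotation":[0,0,0],"fingers":1}]' 15
python3 -c "
from h import *
st()"
python3 -m pendant '[{"dp":[0,0,0],"rotation":[0,0,0],"fingers":1},{"dp":[0,0,0],"rotation":[0,0,0],"fingers":1},{"dp":[0,0,0],"rotation":[0,0,0],"fingers":1}]' 35
python3 -c "
from h import *
st();print(todp([0.605,-0.1163,0.071],0.249))"
```

```text
clock: 4.85
position: [0.6048, -0.1165, 0.0718]
ee_rot: [3.116, 0.388, 0.005]
force: [-1.5, -0.6, 2.0]
width: 0.28
{'clock': 4.85, 'position': [0.6048, -0.1165, 0.0718], 'ee_rot': [3.1162, 0.3876, 0.0052], 'force': [-1.4999, -0.5617, 1.9909], 'ft_torque': [-0.098, 0.2181, -0.0428], 'width': 0.28, 'joints': [0.4019, 0.6232, -0.443, 1.7326, 0.3381, 0.8583, 0.0567]}
clock: 5.22
position: [0.6048, -0.1165, 0.0718]
ee_rot: [3.116, 0.388, 0.005]
force: [-1.6, -0.7, 0.7]
width: 0.278
{'clock': 5.225, 'position': [0.6048, -0.1165, 0.0718], 'ee_rot': [3.1162, 0.3875, 0.0053], 'force': [-1.5549, -0.6966, 0.6841], 'ft_torque': [-0.1276, 0.2405, -0.0079], 'width': 0.278, 'joints': [0.4019, 0.6232, -0.4429, 1.7326, 0.3381, 0.8583, 0.0567]}
[array([ 0.0002, -0.0001,  0.0008]), array([ 0.0018, -0.0032, -0.0016])]
```

```bash
python3 -m pendant '[{"dp":[0,0,-0.002],"rotation":[0,0,0],"fingers":1},{"dp":[0,0,-0.004],"rotation":[0,0,0],"fingers":1},{"dp":[0,0,-0.006],"rotation":[0,0,0],"fingers":1},{"dp":[0,0,-0.006],"rotation":[0,0,0],"fingers":1}]' 
python3 -c "
from h import *
st()"
```

```text
clock: 5.72
position: [0.6044, -0.1166, 0.0776]
ee_rot: [3.116, 0.387, 0.004]
force: [0.7, -1.4, -10.0]
width: 0.276
{'clock': 5.725, 'position': [0.6044, -0.1166, 0.0776], 'ee_rot': [3.1162, 0.3874, 0.0041], 'force': [0.6502, -1.3824, -9.9507], 'ft_torque': [-0.1947, -0.2353, -0.0557], 'width': 0.276, 'joints': [0.4042, 0.6162, -0.4459, 1.7284, 0.3335, 0.8698, 0.0606]}
```

```bash
python3 -m pendant '[{"dp":[0,0,-0.003],"rotation":[0,0,0],"fingers":1},{"dp":[0,0,-0.006],"rotation":[0,0,0],"fingers":1},{"dp":[0,0,-0.009],"rotation":[0,0,0],"fingers":1},{"dp":[0,0,-0.009],"rotation":[0,0,0],"fingers":1},{"dp":[0,0,-0.009],"rotation":[0,0,0],"fingers":1}]' 
python3 - <<'E'
from h import *
s=st();cv2.imwrite("pics/w5.png",cv2.convertScaleAbs(arm.get_image("wrist"),alpha=1.8))
A=np.array([.5668,.0337]);p=np.array(s["position"]);d=p[:2]-A;a0=np.arctan2(d[1],d[0]);r=np.hypot(*d);print(a0,r)
for th in(.05,.1,.15,.2,.25,.3,.35,.38,.4):
    a=a0+th;print(th,todp([A[0]+r*np.cos(a),A[1]+r*np.sin(a),p[2]],0.249+th))
E
```

```text
clock: 6.35
position: [0.6042, -0.1166, 0.0864]
ee_rot: [3.116, 0.387, 0.004]
force: [0.3, -0.9, -12.2]
width: 0.275
{'clock': 6.35, 'position': [0.6042, -0.1166, 0.0864], 'ee_rot': [3.1163, 0.3874, 0.0036], 'force': [0.3151, -0.8502, -12.2053], 'ft_torque': [-0.1806, -0.3353, -0.0399], 'width': 0.275, 'joints': [0.4075, 0.6058, -0.4503, 1.7215, 0.3267, 0.8868, 0.0662]}
-1.3266502177525012 0.15488969800498215
0.05 [array([ 0.0078, -0.0002, -0.    ]), array([ 0.0016, -0.002 , -0.0516])]
0.1 [array([ 0.0155, -0.0007, -0.    ]), array([ 0.0017, -0.002 , -0.1016])]
0.15 [array([ 0.0232, -0.0017,  0.    ]), array([ 0.0017, -0.0019, -0.1516])]
0.2 [array([ 0.0308, -0.003 ,  0.    ]), array([ 0.0018, -0.0019, -0.2016])]
0.25 [array([ 0.0383, -0.0047,  0.    ]), array([ 0.0018, -0.0018, -0.2516])]
0.3 [array([ 0.0458, -0.0068,  0.    ]), array([ 0.0019, -0.0018, -0.3016])]
0.35 [array([ 0.0532, -0.0092,  0.0001]), array([ 0.0019, -0.0018, -0.3516])]
0.38 [array([ 0.0575, -0.0109,  0.0001]), array([ 0.002 , -0.0017, -0.3816])]
0.4 [array([ 0.0604, -0.012 ,  0.0001]), array([ 0.002 , -0.0017, -0.4016])]
```

View pics/w5.png

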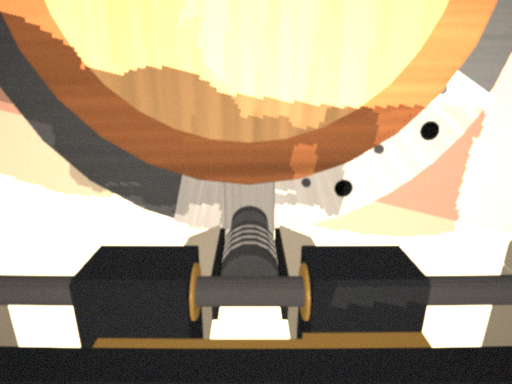

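The knob is up and the spring force is 12.2 N, so the pin is about 14.5 mm out. Now turning along the arc.

```bash
python3 -m pendant '[{"dp":[0.002,0,0],"rotation":[0,0,-0.013],"fingers":1},{"dp":[0.0055,-0.0001,0],"rotation":[0,0,-0.035],"fingers":1},{"dp":[0.0093,-0.0003,0],"rotation":[0,0,-0.06],"fingers":1},{"dp":[0.0132,-0.0005,0],"rotation":[0,0,-0.085],"fingers":1},{"dp":[0.017,-0.0009,0],"rotation":[0,0,-0.11],"fingers":1},{"dp":[0.0208,-0.0014,0],"rotation":[0,0,-0.135],"fingers":1},{"dp":[0.0247,-0.0019,0],"rotation":[0,0,-0.16],"fingers":1},{"dp":[0.0285,-0.0026,0],"rotation":[0,0,-0.185],"fingers":1},{"dp":[0.0308,-0.003,0],"rotation":[0,0,-0.2],"fingers":1},{"dp":[0.0308,-0.003,0],"rotation":[0,0,-0.2],"fingers":1},{"dp":[0.0308,-0.003,0],"rotation":[0,0,-0.2],"fingers":1}]' 
python3 - <<'E'
from h import *
s=st()
A=np.array([.5668,.0337]);p=np.array(s["position"]);d=p[:2]-A;a0=np.arctan2(d[1],d[0]);r=np.hypot(*d);print(a0+1.3225,r)
for a in(.25,.3,.35,.38,.4):
    b=a-1.3225;print(a,todp([A[0]+r*np.cos(b),A[1]+r*np.sin(b),.0864],0.249+a))
E
```

```text
clock: 7.78
position: [0.6336, -0.1057, 0.0866]
ee_rot: [3.062, 0.697, 0.004]
force: [-1.3, 2.0, -13.3]
width: 0.28
{'clock': 7.775, 'position': [0.6336, -0.1057, 0.0866], 'ee_rot': [3.0621, 0.6969, 0.0044], 'force': [-1.2633, 1.9949, -13.3108], 'ft_torque': [0.4752, -0.1037, 0.0604], 'width': 0.28, 'joints': [0.4032, 0.6516, -0.4946, 1.6474, 0.3671, 0.9331, 0.2215]}
0.19865636230210626 0.1545696319047156
0.25 [array([ 0.0079, -0.0002,  0.0002]), array([ 0.0018, -0.0024, -0.0515])]
0.3 [array([ 0.0156, -0.0008,  0.0002]), array([ 0.0019, -0.0024, -0.1015])]
0.35 [array([ 0.0233, -0.0018,  0.0003]), array([ 0.0019, -0.0023, -0.1515])]
0.38 [array([ 0.0279, -0.0025,  0.0003]), array([ 0.002 , -0.0023, -0.1815])]
0.4 [array([ 0.0309, -0.0031,  0.0003]), array([ 0.002 , -0.0023, -0.2015])]
```

```bash
python3 -m pendant '[{"dp":[0.003,0,0],"rotation":[0,0,-0.02],"fingers":1},{"dp":[0.0068,-0.0002,0],"rotation":[0,0,-0.045],"fingers":1},{"dp":[0.0106,-0.0005,0],"rotation":[0,0,-0.07],"fingers":1},{"dp":[0.0145,-0.0008,0],"rotation":[0,0,-0.095],"fingers":1},{"dp":[0.0183,-0.0012,0],"rotation":[0,0,-0.12],"fingers":1},{"dp":[0.0222,-0.0017,0],"rotation":[0,0,-0.145],"fingers":1},{"dp":[0.0255,-0.0022,0],"rotation":[0,0,-0.167],"fingers":1},{"dp":[0.0279,-0.0025,0],"rotation":[0,0,-0.182],"fingers":1},{"dp":[0.0279,-0.0025,0],"rotation":[0,0,-0.182],"fingers":1},{"dp":[0.0279,-0.0025,0],"rotation":[0,0,-0.182],"fingers":1}]' 
python3 - <<'E'
from h import *
s=st();c=cam("wrist")
im=arm.get_image("wrist");g=cv2.cvtColor(im,cv2.COLOR_BGR2GRAY)
cv2.imwrite("pics/w6.png",cv2.convertScaleAbs(im,alpha=1.8))
for n in("top","scene"): cv2.imwrite(f"pics/{n}6.png",arm.get_image(n))
A=np.array([.5668,.0337]);p=np.array(s["position"]);d=p[:2]-A;a0=np.arctan2(d[1],d[0]);r=np.hypot(*d);print(a0+1.3225,r)
for a in (-.9005,-.4797): print(proj(c,[A[0]+.155*np.cos(a),A[1]+.155*np.sin(a),.03]))
E
```

```text
clock: 9.02
position: [0.6578, -0.0908, 0.0867]
ee_rot: [2.986, 0.973, 0.005]
force: [-2.4, 4.0, -12.0]
width: 0.275
{'clock': 9.025, 'position': [0.6578, -0.0908, 0.0867], 'ee_rot': [2.9862, 0.9728, 0.0049], 'force': [-2.39, 3.9536, -11.9872], 'ft_torque': [0.8504, 0.3125, 0.0771], 'width': 0.275, 'joints': [0.3919, 0.6906, -0.5344, 1.5859, 0.4033, 0.9735, 0.3594]}
0.3827183988655469 0.15424231885832168
[[256.21030547 206.02492179]]
[[350.50539416 183.3353869 ]]
```

View pics/w6.png

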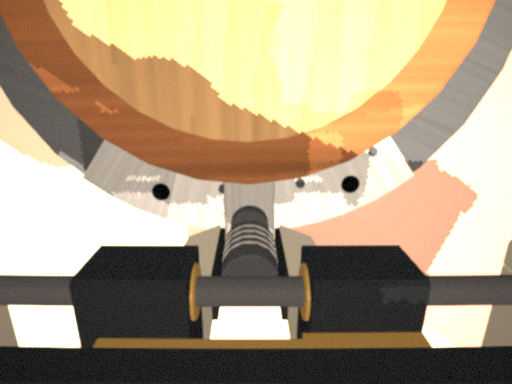

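Holes 0 and 2 are both visible, at (160,191) and (350,184), on either side of the knob. That lets me work out where the middle hole is.

```bash
python3 - <<'E'
from h import *
c=cam("wrist");im=cv2.imread("pics/w6.png");g=cv2.cvtColor(im,cv2.COLOR_BGR2GRAY)
def cen(u,v,r=11):
    p=g[v-r:v+r+1,u-r:u+r+1].astype(float); w=np.clip(np.median(p)*.5-p,0,None); Y,X=np.mgrid[-r:r+1,-r:r+1]; return u+(w*X).sum()/w.sum(),v+(w*Y).sum()/w.sum()
A=np.array([.5668,.0337])
for n,(u,v) in(("h0",(161,191)),("h2",(350,184))):
    q=cen(u,v);P=plane(c,*q,.03);d=P[:2]-A;print(n,np.round(q,2),P.round(4),np.hypot(*d).round(4),np.arctan2(d[1],d[0]).round(4))
s=arm.observe();d=np.array(s["position"])[:2]-A;print("tcp ang",np.arctan2(d[1],d[0]))
E
```

```text
h0 [160.69 191.17] [ 0.6049 -0.117   0.03  ] 0.1554 -1.3229
h2 [349.81 183.7 ] [ 0.704  -0.0384  0.03  ] 0.155 -0.4839
tcp ang -0.9407022677724692
```

```bash
python3 -m pendant '[{"dp":[0.0025,0,0],"rotation":[0,0,-0.016],"fingers":1},{"dp":[0.0048,-0.0001,0],"rotation":[0,0,-0.031],"fingers":1},{"dp":[0.0048,-0.0001,0.002],"rotation":[0,0,-0.031],"fingers":1},{"dp":[0.0048,-0.0001,0.003],"rotation":[0,0,-0.031],"fingers":1},{"dp":[0.0048,-0.0001,0.003],"rotation":[0,0,-0.031],"fingers":1}]' 
python3 - <<'E'
from h import *
s=st();c=cam("wrist");A=np.array([.5668,.0337]);d=np.array(s["position"])[:2]-A;print("tcp ang",np.arctan2(d[1],d[0]),np.hypot(*d))
E
```

```text
clock: 9.8
position: [0.6617, -0.0878, 0.0837]
ee_rot: [2.971, 1.019, 0.005]
force: [-1.8, 4.2, -11.5]
width: 0.279
{'clock': 9.8, 'position': [0.6617, -0.0878, 0.0837], 'ee_rot': [2.9708, 1.0189, 0.0051], 'force': [-1.765, 4.1521, -11.506], 'ft_torque': [0.9278, 0.4621, 0.0318], 'width': 0.279, 'joints': [0.3886, 0.7002, -0.5397, 1.5784, 0.4115, 0.9749, 0.3807]}
tcp ang -0.908006171545462 0.1541602672736026
```

At the expected spot, so I'll open the fingers to a loose cage.

```bash
python3 -m pendant '[{"dp":[0,0,0],"rotation":[0,0,0],"fingers":0.34},{"dp":[0,0,0],"rotation":[0,0,0],"fingers":0.34},{"dp":[0,0,0],"rotation":[0,0,0],"fingers":0.34},{"dp":[0,0,0],"rotation":[0,0,0],"fingers":0.34}]' 
python3 - <<'E'
from h import *
s=st();c=cam("wrist");A=np.array([.5668,.0337]);d=np.array(s["position"])[:2]-A;print("tcp ang",np.arctan2(d[1],d[0]),np.hypot(*d))
cv2.imwrite("pics/w7.png",cv2.convertScaleAbs(arm.get_image("wrist"),alpha=1.8))
cv2.imwrite("pics/s7.png",cv2.convertScaleAbs(cv2.resize(arm.get_image("scene")[155:280,180:330],None,fx=4.5,fy=4.5,interpolation=cv2.INTER_CUBIC),alpha=1.6))
E
```

```text
clock: 10.3
position: [0.6622, -0.0882, 0.0843]
ee_rot: [2.97, 1.018, 0.007]
force: [0.1, -0.1, 1.1]
width: 0.331
{'clock': 10.3, 'position': [0.6622, -0.0882, 0.0843], 'ee_rot': [2.9703, 1.018, 0.0068], 'force': [0.066, -0.1261, 1.1064], 'ft_torque': [0.0449, -0.1603, -0.0514], 'width': 0.331, 'joints': [0.3888, 0.6996, -0.5396, 1.5777, 0.4117, 0.9748, 0.3807]}
tcp ang -0.9067232027086954 0.15476600089660036
```

View pics/w7.png

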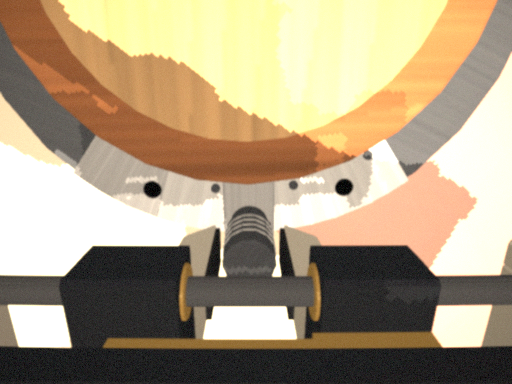

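View pics/s7.png

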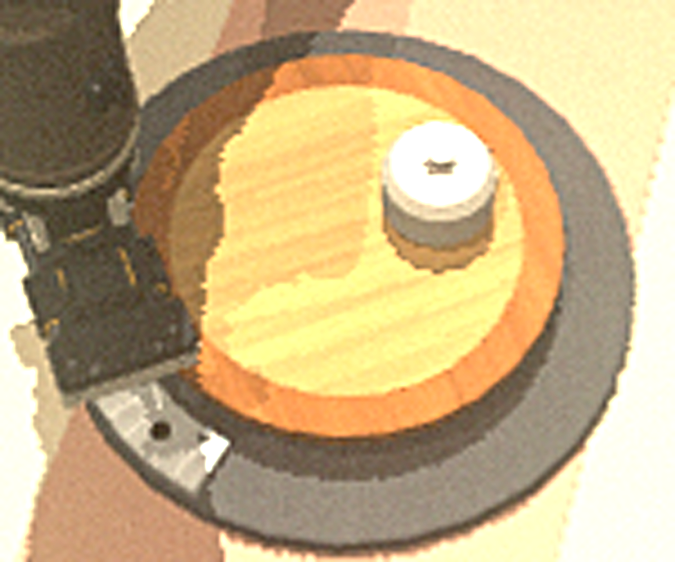

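The view alone doesn't show whether the pin has dropped. I'll compare the knob's appearance with predicted positions for pin home and pin riding on the plate.

```bash
python3 - <<'E'
from h import *
c=cam("wrist");A=np.array([.5668,.0337]);a=-.9035
k=lambda z:[A[0]+.155*np.cos(a),A[1]+.155*np.sin(a),z]
im=cv2.imread("pics/w7.png");o=im[150:300,170:330].copy();o=cv2.resize(o,None,fx=4,fy=4,interpolation=cv2.INTER_CUBIC)
for dz,col in((0,(0,0,255)),(.009,(0,255,0))):
    for zz in(.104,.066):
        pts=[np.array(k(zz+dz))+.013*np.array([np.cos(t),np.sin(t),0]) for t in np.linspace(0,6.28,60)]
        q=(proj(c,pts)-[169.5,149.5])*4; cv2.polylines(o,[q.astype(int)],True,col,1)
cv2.imwrite("pics/w7o.png",o)
E
```

```text
(no output)
```

View pics/w7o.png

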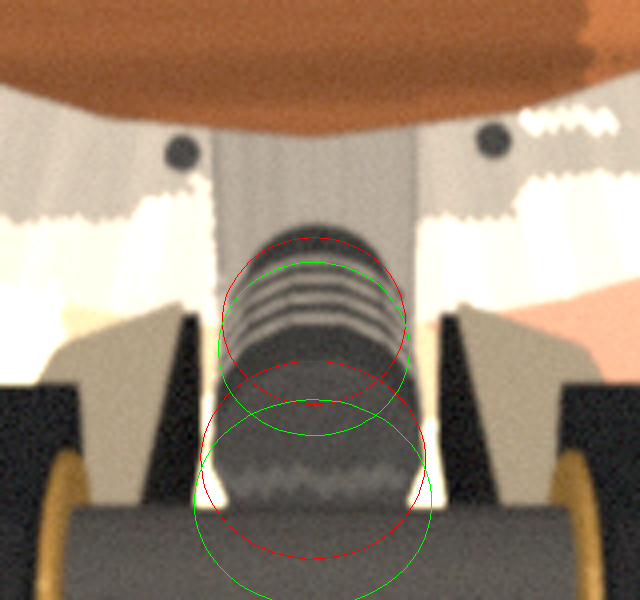

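```bash
python3 - <<'E'
from h import *
s=arm.observe();K,k1,Rc,t=cam("wrist");R=cv2.Rodrigues(np.array(s["ee_rot"]))[0];p=np.array(s["position"])
oT=R.T@(-Rc.T@t-p); RcT=Rc@R   # tool->cam rot
def mk(pos,rv):
    Rw=cv2.Rodrigues(np.array(rv))[0];Rn=RcT@Rw.T;o=np.array(pos)+Rw@oT;return K,k1,Rn,-Rn@o
A=np.array([.5668,.0337])
def draw(im,c,a,name,dzs):
    o=cv2.resize(im,None,fx=4,fy=4,interpolation=cv2.INTER_CUBIC)
    for dz,col in dzs:
        pts=[np.array([A[0]+.155*np.cos(a),A[1]+.155*np.sin(a),.104+dz])+.013*np.array([np.cos(t),np.sin(t),0]) for t in np.linspace(0,6.28,60)]
        q=(proj(c,pts)-OFF)*4;print(name,dz,"top edge row",q[:,1].min()/4+OFF[1]); cv2.polylines(o,[q.astype(int)],True,col,1)
    return o
OFF=np.array([129.5,179.5])
a=draw(cv2.imread("pics/w4.png"),mk([.6051,-.1164,.0719],[3.1162,.3877,.0061]),-1.3229,"w4",[(0,(0,0,255)),(.009,(0,255,0))])
cv2.imwrite("pics/w4o.png",a[:,:800])
w5=cv2.imread("pics/w5.png")[180:330,130:370]
b=draw(w5,mk([.6042,-.1166,.0864],[3.1163,.3874,.0036]),-1.3229,"w5",[(0,(0,0,255)),(.0145,(0,255,0))])
w7=cv2.imread("pics/w7.png")[180:330,130:370]
d=draw(w7,cam("wrist"),-.9035,"w7",[(0,(0,0,255)),(.009,(0,255,0))])
cv2.imwrite("pics/cmp.png",np.hstack([x[150:600,320:580] for x in(a,b,d)]))
E
```

```text
w4 0 top edge row 251.81216848159784
w4 0.009 top edge row 263.00425597981405
w5 0 top edge row 236.4187988485871
w5 0.0145 top edge row 251.8463333146303
w7 0 top edge row 239.7916018250427
w7 0.009 top edge row 249.37948250683647
```

View pics/cmp.png

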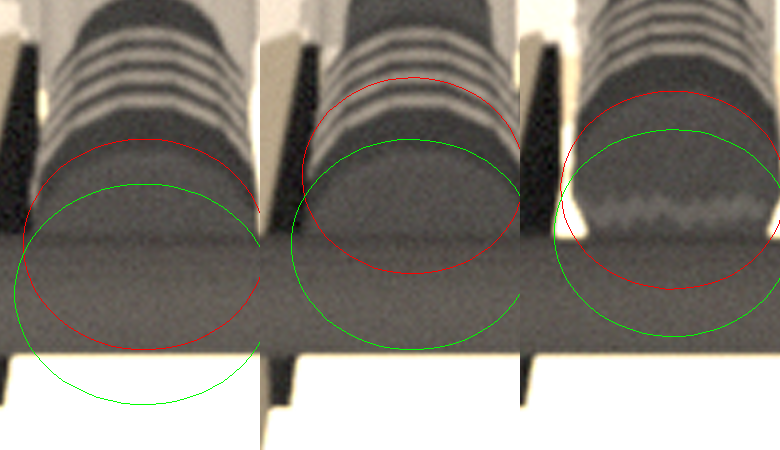

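Against the reference frames for home (left) and raised (middle), the cap edge now matches the red "home" outline. Next I'll open, retreat straight up and check from above.

```bash
python3 -m pendant '[{"dp":[0,0,0],"rotation":[0,0,0],"fingers":0},{"dp":[0,0,0],"rotation":[0,0,0],"fingers":-0.3},{"dp":[0,0,0],"rotation":[0,0,0],"fingers":-0.5},{"dp":[0,0,-0.02],"rotation":[0,0,0],"fingers":-0.5},{"dp":[0,0,-0.05],"rotation":[0,0,0],"fingers":-0.5},{"dp":[0,0,-0.09],"rotation":[0,0,0],"fingers":-1},{"dp":[0,0.03,-0.14],"rotation":[0,0,0],"fingers":-1},{"dp":[0,0.06,-0.2],"rotation":[0,0,0],"fingers":-1},{"dp":[0,0.06,-0.2],"rotation":[0,0,0],"fingers":-1},{"dp":[0,0.06,-0.2],"rotation":[0,0,0],"fingers":-1}]' 
python3 - <<'E'
from h import *
s=st();c=cam("wrist");im=arm.get_image("wrist")
A=np.array([.5668,.0337]);a=-.9035
o=cv2.convertScaleAbs(im,alpha=1.8)[20:150,170:330];o=cv2.resize(o,None,fx=4,fy=4,interpolation=cv2.INTER_CUBIC)
for dz,col in((0,(0,0,255)),(.009,(0,255,0))):
    pts=[np.array([A[0]+.155*np.cos(a),A[1]+.155*np.sin(a),.104+dz])+.013*np.array([np.cos(t),np.sin(t),0]) for t in np.linspace(0,6.28,60)]
    cv2.polylines(o,[((proj(c,pts)-[169.5,19.5])*4).astype(int)],True,col,1)
cv2.imwrite("pics/w8.png",im);cv2.imwrite("pics/w8o.png",o)
cv2.imwrite("pics/s8.png",cv2.convertScaleAbs(cv2.resize(arm.get_image("scene")[145:285,80:330],None,fx=3.2,fy=3.2,interpolation=cv2.INTER_CUBIC),alpha=1.4))
E
```

```text
clock: 11.65
position: [0.6979, -0.135, 0.285]
ee_rot: [2.97, 1.019, 0.008]
force: [-0.6, -0.4, -0.4]
width: 1.0
{'clock': 11.65, 'position': [0.6979, -0.135, 0.285], 'ee_rot': [2.9704, 1.0186, 0.0076], 'force': [-0.6094, -0.4045, -0.436], 'ft_torque': [0.0349, -0.1357, 0.0358], 'width': 1.0, 'joints': [0.4281, 0.6101, -0.5724, 1.2089, 0.3201, 1.4049, 0.5498]}
```

View pics/w8o.png

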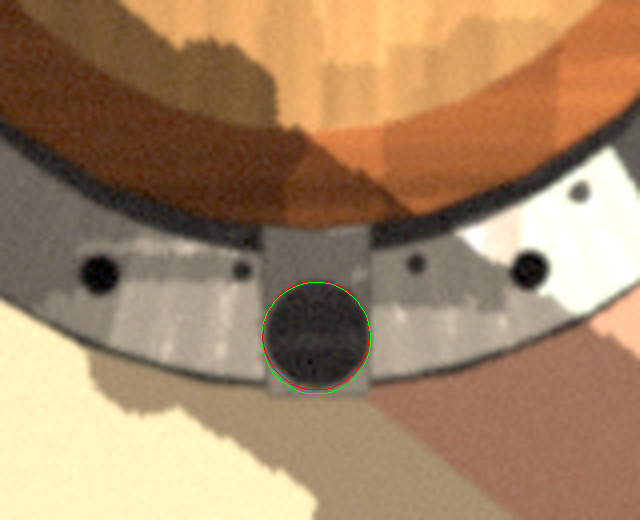

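View pics/s8.png

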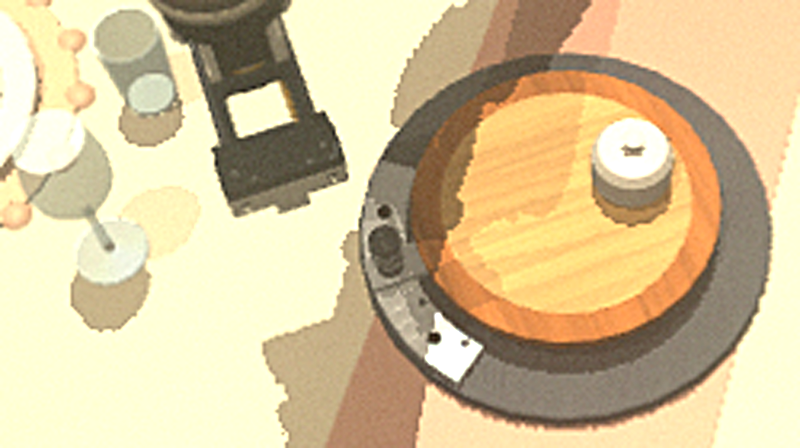

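In the wrist view the knob is centred between holes 0 and 2. In the scene view the pot is upright and the glasses are unmoved. I'll check the knob's height once more in the oblique scene view, using the initial frame as the reference.

```bash
python3 - <<'E'
from h import *
c=cam("scene");A=np.array([.5668,.0337]);im8=arm.get_image("scene");out=[]
for im,a in((cv2.imread("pics/scene0.png"),-1.3229),(im8,-.9035)):
    ctr=np.array([A[0]+.155*np.cos(a),A[1]+.155*np.sin(a),.104]);p0=proj(c,ctr)[0].astype(int)
    x0,y0=p0[0]-18,p0[1]-18
    o=cv2.convertScaleAbs(cv2.resize(im[y0:y0+45,x0:x0+38],None,fx=10,fy=10,interpolation=cv2.INTER_CUBIC),alpha=1.8)
    for dz,col in((0,(0,0,255)),(.009,(0,255,0))):
        pts=[ctr+[0,0,dz]+.013*np.array([np.cos(t),np.sin(t),0]) for t in np.linspace(0,6.28,60)]
        cv2.polylines(o,[((proj(c,pts)-[x0-.5,y0-.5])*10).astype(int)],True,col,1)
    out.append(o)
cv2.imwrite("pics/s8o.png",np.hstack(out))
E
```

```text
(no output)
```

View pics/s8o.png

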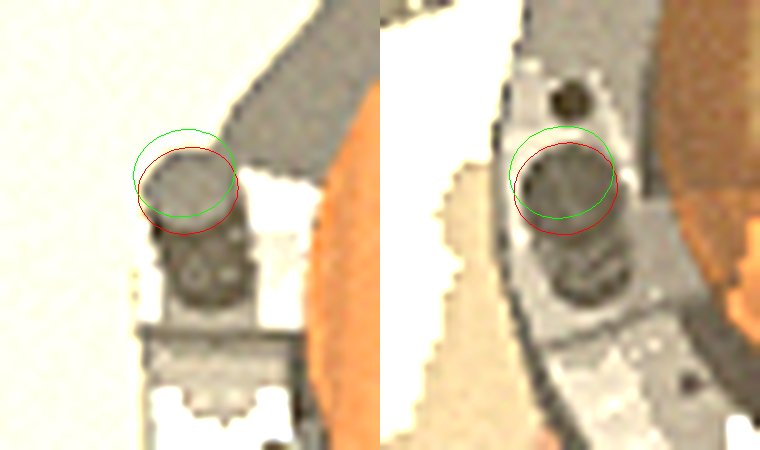

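The knob fits the home outline just as it did at the start, so the pin is home. Handing in.

```bash
python3 -c "
from h import *
print(arm.sign_off())"
```

```text
the job is handed in; nothing more can be done
None
```

The stand is one hole further anticlockwise with the pin home there, and I handed the job in at about 12 s of the 64 s allowed. I pulled the knob up about 14.5 mm (12 N on the tool, matching the spring) and turned the stand about 0.42 rad. I then opened the fingers so the spring dropped the pin, and backed off clear of everything.

**Last checks:**
- **Hole:** in the wrist view the knob sits midway between the starting hole and the unwanted one, at about 0.419 rad.
- **Pin depth:** the knob's height fits the pin-home outline in both the wrist and scene views, the same fit as at the start. I did not push sideways to feel that it is locked.
- **Tableware:** by eye the pot is upright on its side of the platter and the glasses look unmoved. I did not measure the pot or glasses, and did not check the side plate.
- **Forces:** the largest sideways force I read while turning was about 4–5 N, and about 0 after letting go.

**One disagreement:** the knob-top heights measured from pairs of views ranged from 0.097 to 0.111 m, against 0.104 m in the text. I therefore judged pin depth by comparing with the starting pictures.

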